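# Switch on the cutter inspection station

### The arm

A 6-joint arm with a two-finger parallel gripper is mounted at the origin on the work surface. World frame = base frame: x ahead of the robot, y to its left, z up, the work surface at z = 0. Lengths are in m, angles in rad, forces in N, time in s.
With the tool pointing down it reaches from about 0.375 to 0.825 m from the base axis. Payload 5.5 kg.
Tool frame: the origin (TCP) lies between the finger pads; the fingertips stand bot.nose_length ahead of it and the grasp point (between the pads) is the TCP (bot.nose_length is the distance from the TCP to the fingertips, in m); z points along the fingers, y is the line along which they close (so a half turn about z gives the same grasp; the last joint's range is limited). The gripper opens to 85 mm and grips with 20 to 120 N. Pads are 22 mm wide; open, the fingers measure 114 mm over their backs; the gripper's body (76 mm by 85 mm) begins 54 mm behind the grasp point. The pads swing forward as they close: fully open they stand 13 mm farther back than shut.
Start: joints at [0, 0.314, -0.047, 1.21, 0, 1.571], TCP at [0.6, -0, 0.227] pointing down, gripper open.
Joint ranges: [-2.67, 2.67], [-0.69, 1.73], [-1.03, 1.25], [-2.08, 2.16], [-1.42, 1.45], [-3.14, 3.14]. Speed limits (rad/s): [2.39, 2.39, 3.01, 3.14, 3.14, 3.14].

### API

Orientations are given as a rotation vector (axis times angle).
In Python, from cell import bot gives the robot as it stands. The module is installed in compiled form; this text tells all that it offers.
- The arm moves only by the tool move_arm, never from a script. Its argument "deltas" is a list of rows, each a list of 5 numbers: the shift along the tool's x, y, z in cm, then the turn about the tool's z in rad, then the gripper command: -1 is shut, 1 is fully open, values between are in proportion. A call has 1 to 10 rows; each row is the pose to reach, as a shift and turn from the pose commanded when the call began, along the tool's axes at that moment; what a row does not reach only later rows make up. A row lasts 1/12 s, in which the tool goes at most 41.7 mm and 7.16 degrees, less where a joint would pass 70% of its speed; a pose out of reach is approached as far as the arm can. A call with a gripper value outside its range is refused whole. The fingers move at their own pace and stop on an object; "force" is the grip in N (left out, the last holds). Time passes only in rows, so rows that repeat a pose let the fingers close. It gives the time, the measured TCP pose, the force, the opening and the grip force at its end, in the units of the state.
- bot.get_state(): the state, without advancing time (a new reading comes with each control period).
- bot.read_camera(name): name is "scene" or "side" or "wrist"; returns the picture (400x640x3 uint8, red, green, blue); there is no depth.
- bot.camera_params(name): a dict with "intrinsics" (3x3 intrinsics, pixels), "cam_to_world" (4x4, takes a point from camera to world coordinates). Camera axes: x right, y up, looking along -z (the intrinsics and any distortion apply to the point x, -y, -z); pixel columns grow to the right and rows downward; lengths in m; the calibration is good to about 2 mm. A picture is of the moment at which its call begins: read the wrist's pose just before it. camera_params takes no time and is no camera call; for the wrist camera it gives the pose at the moment of the call.
- bot.job_done(): hands the job in; it is judged then, once.
The state is a dict: "clock": time; "joint_positions": joint angles; "qvel": joint speeds; "tau": joint torques, N m; "tool_pos": TCP position; "tool_rot": TCP orientation; "wrist_force": force on the tool from outside, world axes, zero at the start; "torque": the same for the moment, N m; "width": finger opening in m; "gripper_force": force on a finger pad.
Only numpy, scipy, OpenCV 4.12 (cv2) and the standard library are available. Lean on these libraries where they do the work, as an engineer would, in place of code of your own. Each camera call takes 0.05 s, during which the arm holds its last target. There are 200 camera calls.

### The job

Get the cutter inspection station ready: with the fingertips, lightly press the yellow button on the white ring-light box all the way in, then the white button on the blue cutter clamp, then the green button on the black camera box; each stays down by itself. Keep to that order, do not touch the red stop button, do not grasp, lift or shift the devices, and leave everything else where it stands.

Things in the scene. Friction and masses are not known exactly. Their poses are not given: they have to be found in the camera images.
- lamp_box: White ring-light box: white box with a glowing white ring on top of its +x half and a yellow button. Loose, about 0.8 kg, footprint 110 (own x) x 90 (own y) mm, origin at the centre of the underside, z up. Its button stands on a grey collar at own x = -28 mm, y = 0; collar top 52 mm above the underside. Nothing else on the device rises above 75 mm.
- clamp_stage: Blue cutter clamp: blue base with a steel block holding a brass-tipped cutter across its +x half, and a white button. Loose, about 0.8 kg, footprint 110 (own x) x 90 (own y) mm, origin at the centre of the underside, z up. Its button stands on a grey collar at own x = -28 mm, y = 0; collar top 52 mm above the underside. Nothing else on the device rises above 75 mm.
- camera_box: Black camera box: black box with a grey lens barrel lying across its +x half and a green button. Loose, about 0.8 kg, footprint 110 (own x) x 90 (own y) mm, origin at the centre of the underside, z up. Its button stands on a grey collar at own x = -28 mm, y = 0; collar top 52 mm above the underside. Nothing else on the device rises above 75 mm.
- stop_box: Grey stop box with a red button; a steel key switch and amber lamp on its +x half. Must be left alone. Loose, about 0.8 kg, footprint 110 (own x) x 90 (own y) mm, origin at the centre of the underside, z up. Its button stands on a grey collar at own x = -28 mm, y = 0; collar top 52 mm above the underside. Nothing else on the device rises above 75 mm.
- lamp_button_top (a point): Centre of the top face of the yellow button on the white ring-light box; cap 30 mm in diameter, 74 mm above the bench when up. Moves down with the cap.
- clamp_button_top (a point): Centre of the top face of the white button on the blue cutter clamp; cap 30 mm in diameter, 74 mm above the bench when up. Moves down with the cap.
- camera_button_top (a point): Centre of the top face of the green button on the black camera box; cap 30 mm in diameter, 74 mm above the bench when up. Moves down with the cap.
- stop_button_top (a point): Centre of the top face of the red button on the grey stop box; cap 36 mm in diameter, 74 mm above the bench when up. Moves down with the cap.
- lamp_button (a joint): Travel of the yellow button in m: 0 = up, grows as it is pressed, 0.012 = all the way in (up to 0.0015 in at the start). It resists with about 3 N, stops at 0.012 and stays where it is left. Pressed on from there, the cap alone gives another 6 mm on a soft spring (4 N rising to 12 N) before it is hard, and springs back by that much.
- clamp_button (a joint): Travel of the white button in m: 0 = up, grows as it is pressed, 0.012 = all the way in (up to 0.0015 in at the start). It resists with about 3 N, stops at 0.012 and stays where it is left. Pressed on from there, the cap alone gives another 6 mm on a soft spring (4 N rising to 12 N) before it is hard, and springs back by that much.
- camera_button (a joint): Travel of the green button in m: 0 = up, grows as it is pressed, 0.012 = all the way in (up to 0.0015 in at the start). It resists with about 3 N, stops at 0.012 and stays where it is left. Pressed on from there, the cap alone gives another 6 mm on a soft spring (4 N rising to 12 N) before it is hard, and springs back by that much.
- stop_button (a joint): Travel of the red stop button in m, 0 = up, 0.012 = all the way in, same mechanism. Must stay up.
- rack: Pale plastic cutter rack, fixed, 80 x 130 x 35 mm (own x, y, z), with cutters standing in it to 80 mm above the bench, behind the devices. Origin at the centre of the underside.
- cutter_a: Loose brass-coloured cutter standing in the rack, 14 mm in diameter, 78 mm long, origin at its foot, 10 mm above the bench.
- cutter_b: Loose dark steel cutter standing in the rack, 14 mm in diameter, 78 mm long, origin at its foot, 10 mm above the bench.
- ring_gauge: Loose steel ring gauge lying flat, 60 mm outside, 28 mm bore, 20 mm high, in front of the devices; origin at the centre of the underside.
- caliper: Loose caliper with black head, lying flat along its own y, 170 x 55 x 13 mm, in front of the devices; origin under the middle of the beam.
- cleaner: Loose white cleaner bottle with blue cap, 56 mm in diameter, 140 mm high, standing behind the devices; origin at the centre of the underside.
Things that resemble listed ones, but are neither listed nor needed, are in the scene too. What is shaped like the camera_box but pink or turquoise is not meant.

How it is judged:
By the outcome, as a careful person would: the job done as asked, in the order asked, and still so for the second after the job is handed in, with the robot touching nothing.
It also fails if it takes over 51 s, if anything falls off the work surface, if the arm or the gripper's body presses on something with over 40 N, if the wrist force passes 120 N, or if a joint passes its speed limit or range.

## Working session

There is one attempt and no reset: what is moved stays moved. The work goes in short steps, Python scripts to look and compute and a tool call to move; the robot and the scene stay as the last step left them, time stands still between calls to the robot, and variables do not carry over. Pictures are saved under pics/ and viewed, at most 10 in all, crops included, and the job is handed in when it is done.

Besides the shell and the picture viewer there is one more tool, called as name([rows], argument=value, ...), one row to a line, values as JSON. move_arm: Moves the arm, as the interface text tells. Its arguments: {"type":"object","properties":{"deltas":{"type":"array"},"force":{"type":"number"}},"required":["deltas"]}

```bash
mkdir -p pics
python3 - <<'E'
from cell import bot
import cv2,numpy as np
for n in("scene","side"):
    im=bot.read_camera(n); cv2.imwrite(f"pics/{n}0.png",im[:,:,::-1])
    p=bot.camera_params(n); print(n,p)
print(bot.get_state(),bot.nose_length)
E
```

```text
scene {'intrinsics': array([[380.27999126,   0.        , 313.3607961 ],
       [  0.        , 380.27999126, 202.97297687],
       [  0.        ,   0.        ,   1.        ]]), 'cam_to_world': array([[ 0.42118095, -0.59526008,  0.68430405,  1.12825691],
       [ 0.90696956,  0.27344625, -0.32036441, -0.33570406],
       [ 0.00357977,  0.75557434,  0.65505313,  0.61544422],
       [ 0.        ,  0.        ,  0.        ,  1.        ]])}
side {'intrinsics': array([[399.23086872,   0.        , 311.02605107],
       [  0.        , 399.23086872, 201.71316107],
       [  0.        ,   0.        ,   1.        ]]), 'cam_to_world': array([[-0.88734005,  0.34440244, -0.30661799,  0.22512987],
       [-0.46092481, -0.6815993 ,  0.56830513,  0.55370408],
       [-0.01326494,  0.64560774,  0.76355399,  0.90490111],
       [ 0.        ,  0.        ,  0.        ,  1.        ]])}
{'clock': 0.1, 'joint_positions': array([-1.32572788e-05,  3.14143651e-01, -4.79948496e-02,  1.21022143e+00,
        2.12130902e-06,  1.57081604e+00]), 'qvel': array([ 0.00193371,  0.00053174,  0.00043262, -0.00023146, -0.00062419,
       -0.00035649]), 'tau': array([ 9.99693766e-04, -5.40766132e+01,  3.40542591e+01,  1.10156229e-02,
        1.53784813e-04, -8.18082242e-06]), 'tool_pos': array([ 5.99454844e-01, -7.23671359e-06,  2.26520881e-01]), 'tool_rot': array([-2.22069488e+00, -2.22062166e+00,  1.73376517e-03]), 'wrist_force': array([-0.29941983, -0.72062793,  1.1521426 ]), 'torque': array([ 0.04090756, -0.00254645, -0.01161139]), 'gripper_force': 0.0, 'width': 0.08543048705466294} 0.019
```

View pics/scene0.png

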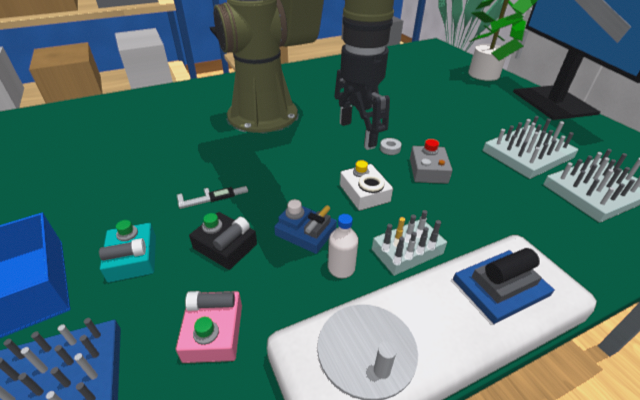

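View pics/side0.png

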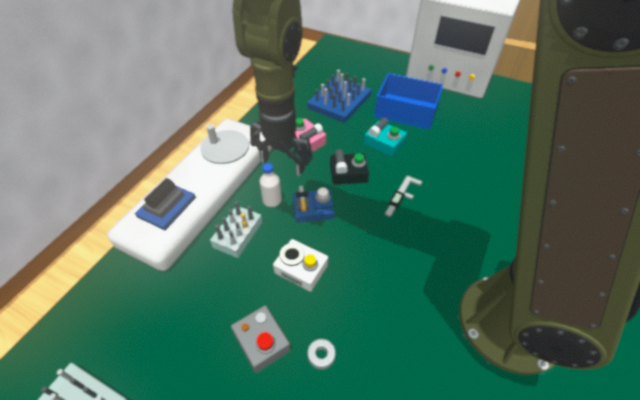

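Scene view candidates (scene px / side px):
- Yellow on the white ring-light box: (362,167) / (310,261), the only yellow one.
- White on the blue clamp: (294,208) / (323,195). It could be confused with the white bottle (343,250) and the steel knob (385,355).
- Green on the black box: (210,221) / (359,159). The lookalikes are turquoise (124,228) and pink (204,326).
- Red stop: (431,146) / (265,341), to be avoided.

```bash
cat > h.py <<'E'
import cv2,numpy as np
from cell import bot
def ray(p,uv,z):
    K,T=p["intrinsics"],p["cam_to_world"]
    d=np.linalg.solve(K,[uv[0],uv[1],1.]); d=T[:3,:3]@(d*[1,-1,-1]); o=T[:3,3]
    return (o+d*(z-o[2])/d[2])[:2]
R={"y":((22,140,120),(35,255,255)),"g":((50,120,50),(70,255,255)),"w":((0,0,130),(180,45,255)),"r":((0,170,120),(6,255,255))}
def blob(im,c,uv,r=14):
    m=cv2.inRange(cv2.cvtColor(im,cv2.COLOR_RGB2HSV),*R[c])
    w=np.zeros_like(m); cv2.circle(w,uv,r,255,-1); m&=w
    n,l,s,ce=cv2.connectedComponentsWithStats(m); i=1+np.argmax(s[1:,4]); return ce[i],s[i]
E
python3 - <<'E'
from h import *
P={"scene":[("y",(362,166)),("w",(294,207)),("g",(210,220)),("r",(431,146))],"side":[("y",(310,261)),("w",(323,194)),("g",(359,158)),("r",(265,341))]}
for n,l in P.items():
    im=cv2.imread(f"pics/{n}0.png")[:,:,::-1].copy(); p=bot.camera_params(n)
    for c,uv in l:
        b,s=blob(im,c,uv); print(n,c,b.round(1),s,ray(p,b,.071).round(4))
a=cv2.imread("pics/scene0.png")[130:280,170:470]; b=cv2.imread("pics/side0.png")[130:280,190:490]
cv2.imwrite("pics/crop.png",cv2.resize(np.vstack([a,b]),None,fx=2,fy=2,interpolation=2))
E
```

```text
scene y [361.1 165.8] [356 160  12  13 129] [0.4818 0.0964]
scene w [294.1 206.3] [288 199  13  15 162] [ 0.5521 -0.1119]
scene g [211.7 222.7] [204 214  14  14  66] [ 0.5283 -0.2858]
scene r [431.4 144.3] [426 139  13  12 129] [0.4746 0.3168]
side y [309.6 260.3] [304 255  12  12 110] [0.4769 0.1003]
side w [322.4 193. ] [317 187  12  13 114] [ 0.5464 -0.1094]
side g [358.7 158.4] [354 155  10   8  47] [ 0.5107 -0.2827]
side r [264.6 340.6] [257 333  16  16 202] [0.4703 0.3191]
```

View pics/crop.png

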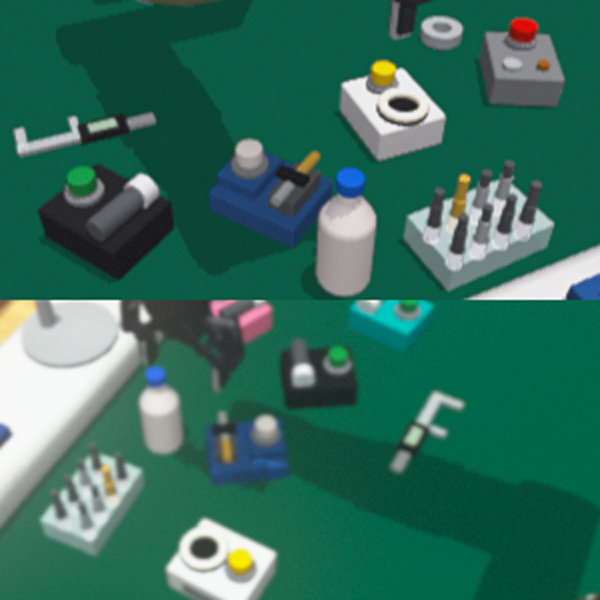

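The crop confirms the targets: yellow on the ring-light box, white on the blue clamp, green on the black box. I'm moving above yellow with the gripper shut.

move_arm([
  [3,-4,0,0,-1],
  [6,-8,1,0,-1],
  [9,-11,2,0,-1],
  [10,-12,3,0,-1],
  [10,-12,3,0,-1],
  [10,-12,3,0,-1],
  [10,-12,3,0,-1],
  [10,-12,3,0,-1],
], force=20)

```text
clock: 0.77
tool_pos: [0.4812, 0.0997, 0.1978]
tool_rot: [2.222, 2.22, 0.001]
wrist_force: [-0.6, -0.4, 0.1]
width: -0.0
gripper_force: 0.0
```

Run:
```python
from h import *
p=bot.camera_params("wrist"); im=bot.read_camera("wrist"); cv2.imwrite("pics/w1.png",im[:,:,::-1])
s=bot.get_state(); print(s["clock"],s["tool_pos"],s["width"],s["wrist_force"],p["cam_to_world"].round(3))
b,st=blob(im,"y",(320,200),400); print(b,st,ray(p,b,.0735))
```

```text
0.8167 [0.48129262 0.09953173 0.19778114] 0.00020979157897676242 [-0.10591896 -0.10445806 -0.43484968] [[ 1.     0.001 -0.002  0.481]
 [-0.     0.962  0.273  0.168]
 [ 0.002 -0.273  0.962  0.344]
 [ 0.     0.     0.     1.   ]]
[319.12727273 175.54545455] [303 171  33  15 110] [0.47809265 0.1117228 ]
```

View pics/w1.png

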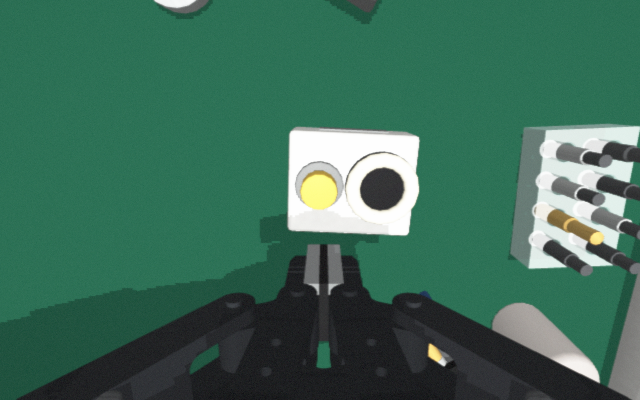

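The wrist view shows the yellow cap whole at about (319,190), with the fingertips at (323,245). I'm widening the mask and working out the correction.

```bash
cat >> h.py <<'E'
R.update({"y":((20,90,100),(36,255,255)),"g":((45,90,40),(72,255,255))})
def goto(im,p,c,uv,r=30,z=.0735):
    b,s=blob(im,c,uv,r); q=ray(p,b,z); t=bot.get_state()["tool_pos"]
    print(c,b.round(1),s,q.round(4),"tool cm x,y,z to touch:",(100*np.array([q[1]-t[1],q[0]-t[0],t[2]-.019-.074])).round(2))
E
python3 - <<'E'
from h import *
im=cv2.imread("pics/w1.png")[:,:,::-1].copy(); goto(im,bot.camera_params("wrist"),"y",(319,190))
E
```

```text
y [318.5 189.8] [ 300  171   37   38 1120] [0.4776 0.1003] tool cm x,y,z to touch: [ 0.07 -0.37 10.48]
```

move_arm([
  [0.1,-0.4,3,0,-1],
  [0.1,-0.4,6,0,-1],
  [0.1,-0.4,8.5,0,-1],
  [0.1,-0.4,9.7,0,-1],
  [0.1,-0.4,10.1,0,-1],
  [0.1,-0.4,10.4,0,-1],
  [0.1,-0.4,10.7,0,-1],
  [0.1,-0.4,10.9,0,-1],
  [0.1,-0.4,11.0,0,-1],
  [0.1,-0.4,11.0,0,-1],
])

```text
clock: 1.65
tool_pos: [0.4765, 0.1011, 0.0878]
tool_rot: [2.221, 2.221, 0.001]
wrist_force: [0.2, 0.8, -0.6]
width: 0.0003
gripper_force: 0.0
```

move_arm([
  [0,0,0.2,0,-1],
  [0,0,0.4,0,-1],
  [0,0,0.6,0,-1],
])

```text
clock: 1.9
tool_pos: [0.4762, 0.1011, 0.0814]
tool_rot: [2.221, 2.221, 0.001]
wrist_force: [-0.6, -0.0, 0.2]
width: -0.0002
gripper_force: 0.0
```

move_arm([
  [0,0,0.2,0,-1],
  [0,0,0.3,0,-1],
  [0,0,0.3,0,-1],
])

```text
clock: 2.15
tool_pos: [0.4757, 0.101, 0.078]
tool_rot: [-2.221, -2.221, 0.001]
wrist_force: [-0.1, 0.2, -0.2]
width: -0.0001
gripper_force: 0.0
```

Run:
```python
from h import *
im=bot.read_camera("wrist"); s=bot.get_state(); print(s["tool_pos"],s["wrist_force"],s["torque"])
a=im[80:400,160:480]; b=bot.read_camera("side")[200:320,250:370]
cv2.imwrite("pics/c2.png",np.hstack([a,cv2.resize(b,(320,320),interpolation=2)])[:,:,::-1])
```

```text
[0.47580911 0.10099453 0.07808905] [ 0.50211761 -0.83766763  0.06411785] [-0.03886783  0.00416961  0.01565851]
```

View pics/c2.png

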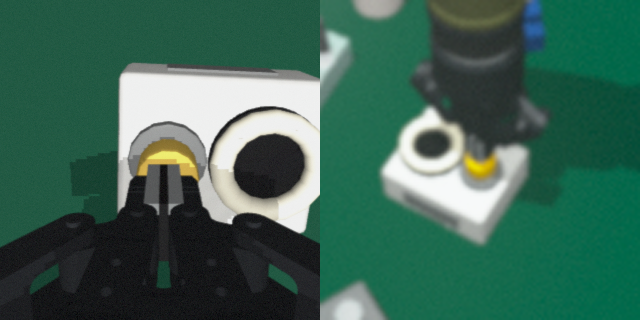

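The fingertips are centred over the yellow cap at about (165,165) in the crop, but I see no force yet. I'll keep going down in small steps.

move_arm([
  [0,0,0.1,0,-1],
  [0,0,0.2,0,-1],
])

```text
clock: 2.42
tool_pos: [0.4761, 0.101, 0.0764]
tool_rot: [2.221, 2.221, 0.0]
wrist_force: [-0.2, 0.4, 0.9]
width: -0.0001
gripper_force: 0.0
```

move_arm([
  [0,0,0.1,0,-1],
  [0,0,0.2,0,-1],
])

```text
clock: 2.58
tool_pos: [0.476, 0.101, 0.0742]
tool_rot: [2.221, 2.222, 0.0]
wrist_force: [-1.1, 0.2, -0.1]
width: 0.0006
gripper_force: 0.0
```

move_arm([
  [0,0,0.1,0,-1],
  [0,0,0.2,0,-1],
])

```text
clock: 2.75
tool_pos: [0.476, 0.101, 0.0722]
tool_rot: [-2.221, -2.221, 0.0]
wrist_force: [0.1, 0.4, 0.6]
width: -0.0003
gripper_force: 0.0
```

Run:
```python
from h import *
p=bot.camera_params("wrist");im=bot.read_camera("wrist"); s=bot.get_state(); print(s["tool_pos"],s["wrist_force"])
a=im[100:340,200:440]; q=bot.camera_params("side");b=bot.read_camera("side")[230:290,280:340]
def pr(p,X):
    T=p["cam_to_world"]; c=T[:3,:3].T@(np.array(X)-T[:3,3]); u=p["intrinsics"]@(c*[1,-1,-1]); return (u[:2]/u[2]).round(1)
for z in(.053,.062,.074): print(z,"front pad edge",pr(p,[.476,.112,z]),"mid",pr(p,[.476,.101,z]),"cap far edge",pr(p,[.4776,.1153,z]),"cap L/R",pr(p,[.4626,.1003,z]),pr(p,[.4926,.1003,z]))
cv2.imwrite("pics/c3.png",np.hstack([cv2.resize(a,(400,400),interpolation=2),cv2.resize(b,(400,400),interpolation=2)])[:,:,::-1])
```

```text
[0.47588977 0.10096747 0.07201165] [ 0.08200728 -0.48785416 -0.62325245]
0.053 front pad edge [323.7 221.7] mid [323.6 242.6] cap far edge [326.9 215.3] cap L/R [296.8 243.9] [356.9 243.9]
0.062 front pad edge [323.7 228.1] mid [323.7 249.9] cap far edge [327.2 221.4] cap L/R [295.5 251.3] [358.6 251.3]
0.074 front pad edge [323.7 237.7] mid [323.7 261. ] cap far edge [327.5 230.6] cap L/R [293.4 262.4] [361.2 262.4]
```

View pics/c3.png

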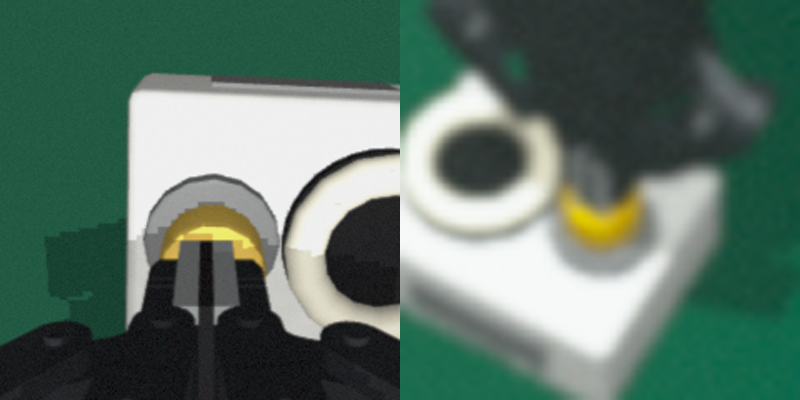

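Nothing has been touched yet. The camera looks in from +y, so the orange band is the cap's side wall, and the top is still up. The tips sit higher than nose_length suggests, so I'll keep descending on force.

move_arm([
  [0,0,0.1,0,-1],
  [0,0,0.2,0,-1],
])

```text
clock: 3.02
tool_pos: [0.4761, 0.101, 0.0703]
tool_rot: [2.221, 2.221, 0.0]
wrist_force: [-0.4, -0.1, -0.0]
width: 0.0002
gripper_force: 0.0
```

move_arm([
  [0,0,0.1,0,-1],
  [0,0,0.2,0,-1],
])

```text
clock: 3.18
tool_pos: [0.4761, 0.101, 0.0684]
tool_rot: [2.221, 2.221, 0.0]
wrist_force: [-0.9, 0.3, 3.5]
width: 0.0002
gripper_force: 1.4
```

move_arm([
  [0,0,0.1,0,-1],
  [0,0,0.2,0,-1],
])

```text
clock: 3.35
tool_pos: [0.4761, 0.101, 0.0664]
tool_rot: [2.221, 2.221, 0.0]
wrist_force: [-0.7, 0.2, 2.9]
width: -0.0
gripper_force: 1.4
```

Contact at TCP z of about 0.0695, with a 3 N resistance. I'll press on until the soft overtravel spring shows.

move_arm([
  [0,0,0.2,0,-1],
  [0,0,0.4,0,-1],
  [0,0,0.6,0,-1],
  [0,0,0.7,0,-1],
])

```text
clock: 3.68
tool_pos: [0.476, 0.101, 0.059]
tool_rot: [2.221, 2.221, -0.0]
wrist_force: [-0.7, -0.7, 2.8]
width: -0.0
gripper_force: 1.4
```

move_arm([
  [0,0,0.1,0,-1],
  [0,0,0.2,0,-1],
])

```text
clock: 3.85
tool_pos: [0.4761, 0.101, 0.0573]
tool_rot: [2.221, 2.221, 0.0]
wrist_force: [-1.6, 1.1, 4.2]
width: -0.0
gripper_force: 2.5
```

move_arm([
  [0,0,0.1,0,-1],
  [0,0,0.2,0,-1],
])

```text
clock: 4.02
tool_pos: [0.4761, 0.101, 0.0555]
tool_rot: [2.221, 2.221, 0.0]
wrist_force: [-1.5, 0.1, 7.8]
width: 0.0001
gripper_force: 3.7
```

Yellow is fully in: the force climbed to 7.8 N on the overtravel spring. Lifting and moving above the white button.

move_arm([
  [0,0,-3,0,-1],
  [0,0,-7,0,-1],
  [0,0,-11,0,-1],
  [0,0,-14.5,0,-1],
  [-4,1.2,-14.5,0,-1],
  [-8,2.6,-14.5,0,-1],
  [-12,4,-14.5,0,-1],
  [-15.5,5.3,-14.5,0,-1],
  [-19,6.5,-14.5,0,-1],
  [-21.2,7.3,-14.5,0,-1],
])

```text
clock: 4.85
tool_pos: [0.5496, -0.1144, 0.1998]
tool_rot: [2.223, 2.218, -0.001]
wrist_force: [-0.2, 0.2, -0.6]
width: -0.0002
gripper_force: 0.0
```

move_arm([
  [0,0,0,0,-1],
  [0,0,0,0,-1],
  [0,0,0,0,-1],
])

```text
clock: 5.1
tool_pos: [0.5484, -0.1105, 0.1997]
tool_rot: [-2.221, -2.22, 0.001]
wrist_force: [0.5, -1.1, -0.3]
width: -0.0002
gripper_force: 0.0
```

Run:
```python
from h import *
p=bot.camera_params("wrist"); im=bot.read_camera("wrist"); cv2.imwrite("pics/w2.png",im[:,:,::-1])
for uv in((319,190),):goto(im,p,"w",uv,35)
print(bot.get_state()["tool_pos"])
```

```text
w [322.2 183.9] [ 299  161   47   48 1778] [ 0.5473 -0.1055] tool cm x,y,z to touch: [ 0.46 -0.11 10.69]
[ 0.5483778  -0.11005158  0.19991484]
```

View pics/w2.png

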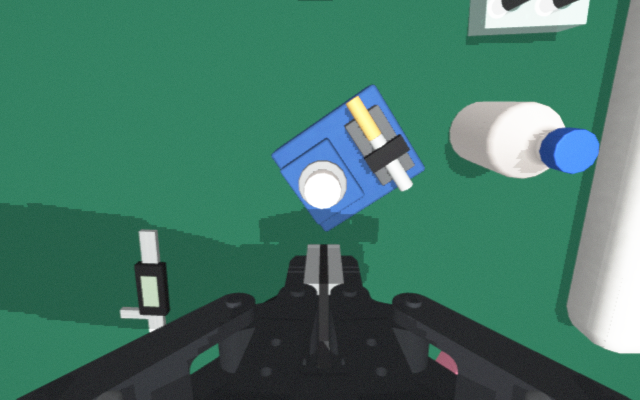

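The cap top is the bright disc at (323,189), which makes it about (0.547, -0.110), right under the tool. The bottle is about 13 cm to the side, so it's clear. Pressing white.

move_arm([
  [0,-0.1,3,0,-1],
  [0,-0.1,6.5,0,-1],
  [0,-0.1,10,0,-1],
  [0,-0.1,12,0,-1],
  [0,-0.1,12.8,0,-1],
  [0,-0.1,13.1,0,-1],
  [0,-0.1,13.3,0,-1],
  [0,-0.1,13.5,0,-1],
])

```text
clock: 5.82
tool_pos: [0.5491, -0.1107, 0.0669]
tool_rot: [2.219, 2.221, 0.002]
wrist_force: [-2.6, 1.1, 2.9]
width: -0.0004
gripper_force: 1.4
```

move_arm([
  [0,0,0.2,0,-1],
  [0,0,0.4,0,-1],
  [0,0,0.6,0,-1],
  [0,0,0.7,0,-1],
])

```text
clock: 6.15
tool_pos: [0.5491, -0.1109, 0.0589]
tool_rot: [2.22, 2.221, 0.003]
wrist_force: [0.8, 2.7, 2.8]
width: -0.0003
gripper_force: 1.4
```

move_arm([
  [0,0,0.1,0,-1],
  [0,0,0.2,0,-1],
])

```text
clock: 6.32
tool_pos: [0.5491, -0.111, 0.0569]
tool_rot: [2.22, 2.221, 0.002]
wrist_force: [1.8, 3.0, 6.2]
width: -0.0
gripper_force: 2.8
```

move_arm([
  [0,0,0.1,0,-1],
  [0,0,0.1,0,-1],
])

```text
clock: 6.48
tool_pos: [0.5491, -0.111, 0.0559]
tool_rot: [2.22, 2.221, 0.002]
wrist_force: [0.5, 2.8, 6.8]
width: -0.0003
gripper_force: 3.4
```

move_arm([
  [0,0,-2,0,-1],
  [0,0,-6,0,-1],
  [0,0,-10,0,-1],
  [0,0,-14.3,0,-1],
  [-4,-0.6,-14.4,0,-1],
  [-8,-1.4,-14.4,0,-1],
  [-12,-2.1,-14.4,0,-1],
  [-15.5,-2.8,-14.4,0,-1],
  [-17.4,-3.2,-14.4,0,-1],
  [-17.4,-3.2,-14.4,0,-1],
])

```text
clock: 7.32
tool_pos: [0.5144, -0.2894, 0.1986]
tool_rot: [2.227, 2.215, -0.004]
wrist_force: [-0.1, 0.1, 0.4]
width: -0.0002
gripper_force: 0.0
```

move_arm([
  [0,0,0,0,-1],
  [0,0,0,0,-1],
  [0,0,0,0,-1],
])

```text
clock: 7.57
tool_pos: [0.516, -0.284, 0.1991]
tool_rot: [-2.22, -2.222, 0.0]
wrist_force: [0.4, -0.4, 0.2]
width: -0.0001
gripper_force: 0.0
```

Run:
```python
from h import *
p=bot.camera_params("wrist"); im=bot.read_camera("wrist"); cv2.imwrite("pics/w3.png",im[:,:,::-1])
print(bot.get_state()["tool_pos"])
print(cv2.cvtColor(im,cv2.COLOR_RGB2HSV)[150:230:8,320])
goto(im,p,"g",(319,190),60)
```

```text
[ 0.51616386 -0.28387205  0.19915827]
[[150   3  77]
 [150   3  79]
 [ 75   2 247]
 [ 66 133 134]
 [ 70 102 251]
 [ 68 110 249]
 [ 68 118 246]
 [ 68 125 243]
 [ 98  18  56]
 [130  15  52]]
g [319.4 192. ] [ 302  173   36   39 1082] [ 0.5128 -0.2854] tool cm x,y,z to touch: [-0.15 -0.33 10.62]
```

View pics/w3.png

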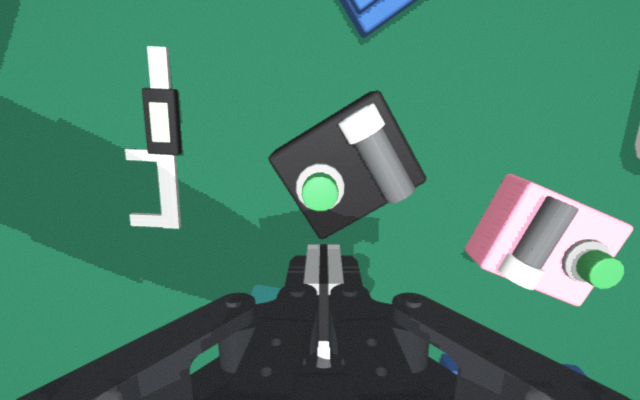

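The green cap on the black box is at (319,192), so the shift is -0.15, -0.3 cm; the pink lookalike at (600,268) is well clear. Pressing green.

move_arm([
  [-0.1,-0.3,3,0,-1],
  [-0.1,-0.3,6.5,0,-1],
  [-0.1,-0.3,10,0,-1],
  [-0.1,-0.3,12,0,-1],
  [-0.1,-0.3,12.7,0,-1],
  [-0.1,-0.3,13,0,-1],
  [-0.1,-0.3,13.2,0,-1],
  [-0.1,-0.3,13.4,0,-1],
])

```text
clock: 8.28
tool_pos: [0.5142, -0.2861, 0.0669]
tool_rot: [2.219, 2.221, 0.001]
wrist_force: [-1.5, 2.1, 3.4]
width: 0.0002
gripper_force: 1.4
```

move_arm([
  [0,0,0.2,0,-1],
  [0,0,0.4,0,-1],
  [0,0,0.6,0,-1],
  [0,0,0.7,0,-1],
])

```text
clock: 8.62
tool_pos: [0.5141, -0.2863, 0.0589]
tool_rot: [2.22, 2.22, 0.002]
wrist_force: [1.6, 0.9, 2.0]
width: 0.0001
gripper_force: 1.4
```

move_arm([
  [0,0,0.1,0,-1],
  [0,0,0.2,0,-1],
  [0,0,0.3,0,-1],
])

```text
clock: 8.87
tool_pos: [0.514, -0.2864, 0.056]
tool_rot: [2.22, 2.22, 0.001]
wrist_force: [1.0, 2.4, 6.1]
width: -0.0
gripper_force: 3.4
```

Green is in and on the spring. Lifting off and doing a final check.

move_arm([
  [0,0,-2,0,-1],
  [0,0,-6,0,-1],
  [0,0,-10,0,-1],
  [0,0,-14,0,-1],
  [0,0,-17,0,-1],
  [0,0,-17,0,-1],
  [0,0,-17,0,-1],
  [0,0,-17,0,-1],
])

```text
clock: 9.53
tool_pos: [0.5123, -0.286, 0.2242]
tool_rot: [-2.221, -2.22, 0.002]
wrist_force: [-0.6, -0.2, 0.2]
width: -0.0003
gripper_force: 0.0
```

Run:
```python
from h import *
s=bot.get_state(); print(s["clock"],s["tool_pos"],s["wrist_force"])
a=bot.read_camera("scene")[:,:,::-1][130:280,170:470]; b=cv2.imread("pics/scene0.png")[130:280,170:470]
cv2.imwrite("pics/end.png",cv2.resize(np.vstack([a,b]),None,fx=2,fy=2,interpolation=2))
```

```text
9.5333 [ 0.51232653 -0.28604302  0.22421423] [-0.6369425  -0.20749719  0.16266061]
```

View pics/end.png

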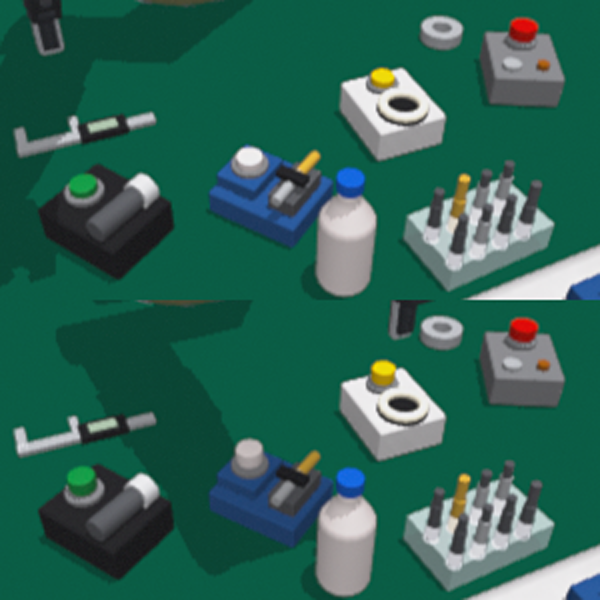

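The after (top) and before (bottom) views show the yellow cap at (382,77), the white at (249,160) and the green at (82,184), all clearly lower. The red cap at (523,30) is still up and no device has moved.

```bash
python3 -c "
from cell import bot
print(bot.job_done())"
```

```text
the job is handed in; nothing more can be done
None
```

I pressed the yellow, white and green buttons fully in, in that order, left the red stop button untouched with nothing shifted, and handed the job in at about 9.6 s.

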